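# Clamp a sign blank in the painting jig with a quarter-turn T-stud

### The arm

A 7-joint arm with a two-finger parallel gripper is mounted at the origin on the work surface. World frame = base frame: x ahead of the robot, y to its left, z up, the work surface at z = 0. Lengths are in m, angles in rad, forces in N, time in s.
With the tool pointing down it reaches from about 0.4 to 0.875 m from the base axis. Payload 19.3 kg.
Tool frame: the origin (TCP) lies on the centre line of the jaws, within the pads' length; the fingertips stand 25 mm ahead of it and the grasp point (between the pads) lies 6 mm ahead of it (r.nose_length is the z of the fingertips in the tool frame, in m); z points along the fingers, y is the line along which they close (so a half turn about z gives the same grasp; the last joint's range is limited). The gripper opens to 85 mm and grips with 20 to 120 N. Pads are 22 mm wide; open, the fingers measure 114 mm over their backs; the gripper's body (76 mm by 85 mm) begins 54 mm behind the grasp point. The pads swing forward as they close: fully open they stand 13 mm farther back than shut.
Start: joints at [-1.306, 0.521, -0.036, 1.599, 0.021, 1.021, -0.113], TCP at [0.205, 0.59, 0.256] pointing down, gripper open.
Joint ranges: [-2.91, 2.91], [-0.3, 2.13], [-1.5, 1.42], [0.17, 2.43], [-1.26, 4.41], [0.16, 1.93], [-2.52, 2.52]. Speed limits (rad/s): [1.89, 1.89, 2.39, 2.39, 3.01, 3.01, 3.01].

### API

Orientations are given as a unit quaternion [x, y, z, w].
In Python, from station import r, imaging, workorder gives the robot as it stands.
- The arm moves only by the tool jog_arm, never from a script. Its argument "targets" is a list that holds one entry, the list of rows, each a list of 7 numbers: the closure, from -1 (fully open) to 1 (shut), then the shift along the tool's x, y, z in cm, then the turn, a rotation vector about the tool's x, y, z in degrees. A call has 1 to 20 rows; each row is the pose to reach, as a shift and turn from the pose commanded when the call began, along the tool's axes at that moment; what a row does not reach only later rows make up. A row lasts 1/8 s, in which the tool goes at most 62.5 mm and 10.7 degrees, less where a joint would pass 70% of its speed; a pose out of reach is approached as far as the arm can. A call with a gripper value outside its range is refused whole. The fingers move at their own pace and stop on an object; "grip_force" is the grip in N (left out, the last holds). Time passes only in rows, so rows that repeat a pose let the fingers close. It gives the time, the measured TCP pose, the force, the opening and the grip force at its end, in the units of the state.
- r.get_obs(): the state, without advancing time (a new reading comes with each control period).
- imaging.get_image(name): name is "scene" or "top" or "wrist"; returns (picture, depth): 420x560x3 uint8, blue, green, red; 420x560 float32, m along the optical axis (not along the pixel's ray), 0 where there is no reading.
- imaging.camera_model(name): a dict with "camera_matrix" (3x3 intrinsics, pixels), "D" ([k1, k2, p1, p2, k3] as OpenCV has them; the pictures are not rectified), "rvec" (rotation vector, rad) and "tvec" (3), from world to camera coordinates, as OpenCV has them; the wrist camera has in their place "tool_from_camera" (4x4, takes a point from camera to tool coordinates, whose origin is the TCP and whose axes are the flange's). Camera axes: x right, y down, z forward; pixel columns grow to the right and rows downward; lengths in m; the calibration is good to about 2 mm. A picture is of the moment at which its call begins: read the wrist's pose just before it. camera_model takes no time and is no camera call.
- workorder.close_job(): hands the job in; it is judged then, once.
The state is a dict: "time": time; "q": joint angles; "joint_velocities": joint speeds; "tau": joint torques, N m; "ee_pos": TCP position; "tool_rot": TCP orientation; "wrist_force": force on the tool from outside, world axes, zero at the start; "wrist_torque": the same for the moment, N m; "finger_gap": finger opening in m; "grasp_force": force on a finger pad.
Only numpy, scipy, OpenCV 4.12 (cv2) and the standard library are available. Lean on these libraries where they do the work, as an engineer would, in place of code of your own. Each camera call takes 0.05 s, during which the arm holds its last target. There are 200 camera calls.

### The job

Clamp the wooden sign blank in the jig for painting: take the T-stud (the one with the flat bar grip) out of its block and drop its head down through the opening of the sliding stop into the jig's slot, then use it to slide the stop along until the blank is pushed fully home and square against the end fence. With everything snug, turn the stud a quarter turn so that its head locks crosswise under the slot, and let go. Leave the round-gripped pin in its block and do not push around or knock over the paint pots.

Things in the scene. Friction and masses are not known exactly. Their poses are not given: they have to be found in the camera images.
- jig_slot (a point): Middle of the slot, on the top face of the jig: a fixed plywood bed 400 (x) x 160 (y) x 20 mm, underside on the table; x along the slot to the end fence, z up. Slot 14 mm wide (y) through aluminium lips 4 mm thick (top 20, underside 16 mm above the table), over a cavity 36 mm wide, 10 mm high. The end fence is a wooden bar across the bed, face at x = +180 mm, 30 mm tall over the bed.
- stop_opening (a point): Centre of the opening in the sliding stop, at its top face, 32.5 mm above the table. The stop is a wooden block 60 (x) x 90 (y) x 12 mm lying over the slot; it slides only along the slot. The opening is a straight through hole 34 (x) x 14 (y) mm; the stop's pushing face, towards the fence, lies 30 mm from this point along x. Axes as the jig's.
- stop (a joint): How far the stop has slid towards the fence, in m (0 = farthest from the fence, travel 0.16). About 1.5 N of friction; it stays where it is left. 0.12 = touching the blank when the blank is home against the fence.
- blank_mid (a point): Centre of the loose sign blank, a plain wooden board 160 (x) x 130 (y) x 12 mm, about 170 g, lying flat on the bed over the slot between stop and fence, its x roughly along the jig's x. It starts short of the fence; home, this point is 100 mm from the slot's middle along x.
- stud_mid (a point): Centre (half-way up) of the loose T-stud, 120 g, 69.5 mm tall, upright, z up. From here: steel T-head 28 (x) x 10 (y) mm from z -35 to -28; shank 10 mm diameter to -9.5; collar 36 mm diameter from -9.5 to -5.5; black flat bar grip 40 (x) x 12 (y) mm from -5.5 to +34.5, parallel to the head. It hangs by the collar: on its block at first (this point 44.5 mm above the table), on the stop when seated (42 mm).
- stud_head (a point): Centre of the underside of the stud's T-head, axes as the stud's. The head passes the stop's opening and the slot only with its x along the slot; seated, this point is 7 mm above the table, the head below the lips. Turned either way by a quarter turn it is caught beneath them.
- block: Centre of the underside of the fixed wooden block, 130 (x) x 60 (y) x 35 mm, that holds the T-stud and the round pin in two through holes 32 (x) x 14 (y) mm at x = -33 and +33 mm; the stud's head lies along the block's x. Which one holds which varies.
- pin_mid (a point): Centre of a plain round pin in the other hole of the block: like the stud, but with a cylindrical grip 32 mm in diameter and no T-head. Not to be used.
- pot_a_mid (a point): Centre (half-way up) of a small white pot full of paint, 52 mm diameter, 38 mm tall, about 80 g, standing on the table beside the jig.
- pot_b_mid (a point): Centre (half-way up) of a small white pot full of paint, 52 mm diameter, 38 mm tall, about 80 g, standing on the table beside the block.
- pot_c_mid (a point): Centre (half-way up) of a small white pot full of paint, 52 mm diameter, 38 mm tall, about 80 g, standing on the table beyond the end of the block.
Mind the look-alikes: they are no part of the job. What is shaped like the part that bears stud_mid but orange or yellow is not meant.

How it is judged:
By the outcome, as a careful person would: the job done as asked, in the order asked, and still so for the second after the job is handed in, with the robot touching nothing.
It also fails if it takes over 51 s, if anything falls off the work surface, if the arm or the gripper's body presses on something with over 40 N, if the wrist force passes 120 N, or if a joint passes its speed limit or range.

## Working session

There is one attempt and no reset: what is moved stays moved. The work goes in short steps, Python scripts to look and compute and a tool call to move; the robot and the scene stay as the last step left them, time stands still between calls to the robot, and variables do not carry over. Pictures are saved under pics/ and viewed, at most 10 in all, crops included, and the job is handed in when it is done.

Besides the shell and the picture viewer there is one more tool, called after "Request:" by a JSON object that holds its "api" and its "payload". jog_arm: Moves the arm, as the interface text tells. Its arguments: {"type":"object","properties":{"targets":{"type":"array"},"grip_force":{"type":"number"}},"required":["targets"]}

```bash
mkdir -p pics; cat > h.py <<'E'
import numpy as np, cv2
from scipy.spatial.transform import Rotation as R
from station import r, imaging, workorder
def cam(n,obs=None):
    m=imaging.camera_model(n);K=np.array(m["camera_matrix"],float);D=np.array(m["D"],float)
    if n=="wrist":
        T=np.eye(4);T[:3,:3]=R.from_quat(obs["tool_rot"]).as_matrix();T[:3,3]=obs["ee_pos"]
        W=T@np.array(m["tool_from_camera"]);return K,D,W[:3,:3],W[:3,3]
    Rm=cv2.Rodrigues(np.array(m["rvec"],float))[0];t=np.array(m["tvec"],float).ravel()
    return K,D,Rm.T,-Rm.T@t
def at_z(c,uv,z):
    K,D,A,o=c
    p=cv2.undistortPoints(np.array(uv,float).reshape(-1,1,2),K,D).reshape(-1,2)
    d=np.c_[p,np.ones(len(p))]@A.T
    return o+d*((z-o[2])/d[:,2])[:,None]
def proj(c,P):
    K,D,A,o=c
    return cv2.projectPoints((np.array(P,float).reshape(-1,3)-o)@A,np.zeros(3),np.zeros(3),K,D)[0].reshape(-1,2)
E
python3 - <<'E'
from h import *
o=r.get_obs();print(o)
for n in("scene","top"):
    im,d=imaging.get_image(n);cv2.imwrite(f"pics/{n}0.png",im);np.save(f"{n}0.npy",d);print(n,cam(n)[3])
print(r.nose_length)
E
```

```text
{'time': 0.0, 'q': array([-1.3062105 ,  0.52204113, -0.03633702,  1.59998831,  0.02117848,
        1.02110394, -0.11276837]), 'joint_velocities': array([ 0.00118176, -0.00049498, -0.00118699,  0.0010229 ,  0.00067776,
       -0.00051566,  0.0001283 ]), 'tau': array([-3.54060239e-04, -9.27116561e+01,  1.97914816e+00, -3.69923151e+01,
        1.77694269e-02,  8.29361379e-03, -2.12403296e-05]), 'ee_pos': array([0.20527616, 0.59000391, 0.25571576]), 'tool_rot': array([ 1.66603174e-01,  9.86023858e-01, -5.74469104e-04, -6.69885889e-05]), 'wrist_force': array([0.30295346, 0.52015074, 0.49984056]), 'wrist_torque': array([-0.02660633, -0.02640101,  0.02390223]), 'grasp_force': 0.0, 'finger_gap': 0.08524857327668742}
scene [ 1.37561754 -0.63183859  0.75961035]
top [ 0.43402494 -0.09466685  0.96166263]
0.025
```

View pics/top0.png

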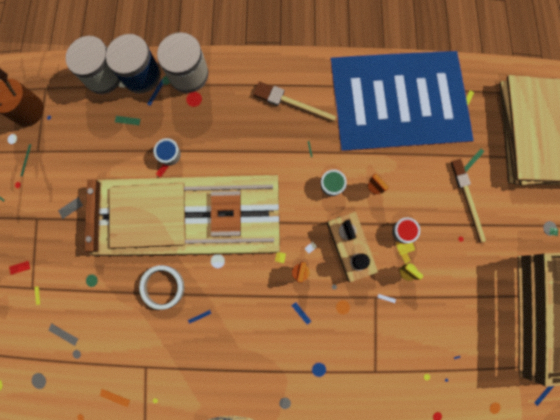

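View pics/scene0.png

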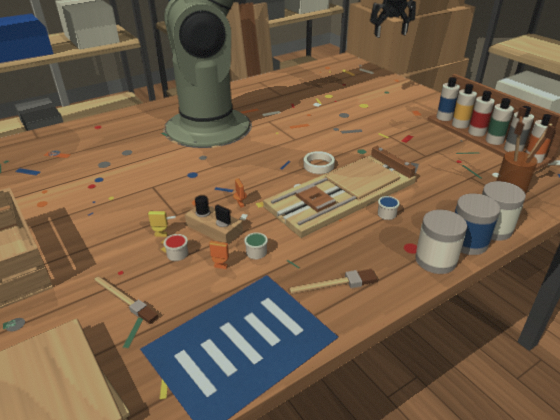

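The top view shows the jig at (185,215), with its fence at left (92,217) and the stop at (226,213). The block is at (352,247), with a flat black grip at (349,230) and a round one at (361,262). The pots are blue (166,152), green (333,182) and red (407,231). There are orange look-alikes at (377,184) and (301,271) and yellow ones near (408,262). The black bar grip at (349,230) in the block fits the T-stud. I'll enlarge to confirm.

```bash
python3 - <<'E'
from h import *
im=cv2.imread("pics/top0.png")
a=cv2.resize(im[165:275,75:285],(800,420),interpolation=cv2.INTER_CUBIC)[:, :]
b=cv2.resize(im[195:295,300:430],(520,400),interpolation=cv2.INTER_CUBIC)
cv2.imwrite("pics/cj.png",a);cv2.imwrite("pics/cb.png",cv2.resize(im[200:290,310:430],(800,600),interpolation=cv2.INTER_CUBIC))
c=cam("top")
for n,uv,z in[("stud top",(349,230),.079),("pin top",(361,262),.079),("stop",(226,213),.0325),("fence",(92,217),.05),("potA",(166,151),.038),("potB",(333,182),.038),("potC",(407,230),.038)]:
    print(n,at_z(c,uv,z)[0].round(4))
E
```

```text
stud top [ 0.5243 -0.2253  0.079 ]
pin top [ 0.4628 -0.2484  0.079 ]
stop [0.5604 0.0194 0.0325]
fence [0.5454 0.2963 0.05  ]
potA [0.6891 0.1501 0.038 ]
potB [ 0.6271 -0.1991  0.038 ]
potC [ 0.5299 -0.351   0.038 ]
```

View pics/cb.png

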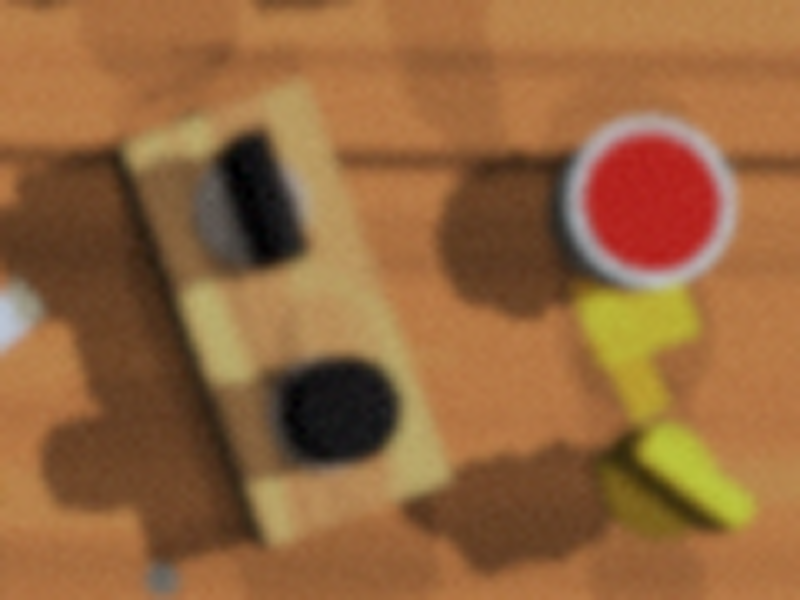

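View pics/cj.png

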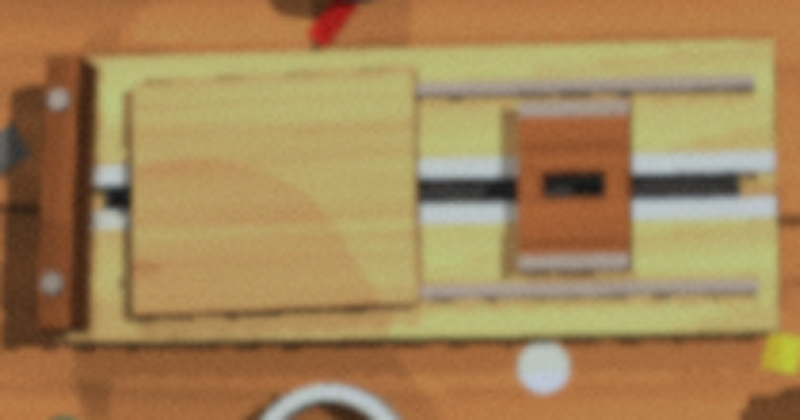

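The crop confirms it. At (262,198) there is a black flat bar on a steel collar in the block, which is the T-stud. The round black pin is at (340,410), and the yellow and orange parts lie off the block. On the jig, the stop opening is at crop (574,184), the slot ends are at (117,198) and (740,185), and the blank is a bit skewed and short of the fence.

```bash
python3 - <<'E'
from h import *
c=cam("top")
B=lambda u,v:(310+(u+.5)/6.667-.5,200+(v+.5)/6.667-.5)
J=lambda u,v:(75+(u+.5)/3.81-.5,165+(v+.5)/3.818-.5)
k=at_z(c,[B(125,148),B(307,82),B(450,480),B(272,545)],.035)
print("block",k.round(4).tolist(),k.mean(0));
for i in range(4):
    d=k[(i+1)%4]-k[i];print(np.hypot(*d[:2]).round(4),np.degrees(np.arctan2(d[1],d[0])).round(1))
print("bar",at_z(c,[B(243,135),B(285,262),B(265,198),B(340,410)],.079).round(4).tolist())
s=at_z(c,[J(117,198),J(740,185)],.02);d=s[0]-s[1];print("slot",s.round(4).tolist(),np.degrees(np.arctan2(d[1],d[0])))
# bed bottom/top edges
e=at_z(c,[J(770,41),J(778,334),J(100,58),J(72,343)],.02);print("bed",e.round(4).tolist())
st=at_z(c,[J(574,184),J(517,190),J(631,185)],.0325);print("stop",st.round(4).tolist())
b=at_z(c,[J(133,85),J(130,318),J(418,302),J(415,70)],.032);print("blank",b.round(4).tolist())
z=np.load("top0.npy");C=cam("top")
for q in[B(262,198),B(340,410),J(540,150),J(300,200),J(85,100)]:
    u,v=map(int,np.round(q));print(.9617-z[v,u])
E
```

```text
block [[0.545, -0.1896, 0.035], [0.5662, -0.2457, 0.035], [0.4452, -0.2887, 0.035], [0.4252, -0.2344, 0.035]] [ 0.49540618 -0.23961464  0.035     ]
0.0599 -69.3
0.1284 -160.4
0.0578 110.1
0.1279 20.5
bar [[0.544, -0.2196, 0.079], [0.5071, -0.2317, 0.079], [0.5257, -0.226, 0.079], [0.4645, -0.2475, 0.079]]
slot [[0.5507, 0.2793, 0.02], [0.5632, -0.068, 0.02]] 92.0598557223256
bed [[0.6432, -0.083, 0.02], [0.4829, -0.0899, 0.02], [0.63, 0.2952, 0.02], [0.4696, 0.3004, 0.02]]
stop [[0.5607, 0.0209, 0.0325], [0.557, 0.0517, 0.0325], [0.5606, -0.0098, 0.0325]]
blank [[0.6124, 0.2697, 0.032], [0.4836, 0.2628, 0.032], [0.4958, 0.1032, 0.032], [0.6222, 0.1104, 0.032]]
0.07541436
0.08565742
0.019892454
0.024472356
0.01994592
```

Request:
{"api": "jog_arm", "payload": {"targets": [[[0,-40.7,-27.2,0,0,0,75],[0,-40.7,-27.2,0,0,0,75],[0,-40.7,-27.2,0,0,0,75],[0,-40.7,-27.2,0,0,0,75],[0,-40.7,-27.2,0,0,0,75],[0,-40.7,-27.2,0,0,0,75],[0,-40.7,-27.2,0,0,0,75],[0,-40.7,-27.2,0,0,0,75],[0,-57.1,-66.6,5.6,0,0,140.3],[0,-57.1,-66.6,5.6,0,0,140.3],[0,-57.1,-66.6,5.6,0,0,140.3],[0,-57.1,-66.6,5.6,0,0,140.3],[0,-57.1,-66.6,5.6,0,0,140.3],[0,-57.1,-66.6,5.6,0,0,140.3],[0,-57.1,-66.6,5.6,0,0,140.3],[0,-57.1,-66.6,5.6,0,0,140.3],[0,-57.1,-66.6,5.6,0,0,140.3],[0,-57.1,-66.6,5.6,0,0,140.3]]]}}

```text
time: 2.35
ee_pos: [0.5261, -0.225, 0.2003]
tool_rot: [0.984, 0.179, 0.0, -0.0]
wrist_force: [0.4, 0.7, 0.0]
finger_gap: 0.043
grasp_force: 0.0
```

```bash
python3 - <<'E'
from h import *
o=r.get_obs();im,d=imaging.get_image("wrist");cv2.imwrite("pics/w1.png",im)
c=cam("wrist",o);print(o["ee_pos"],o["q"],c[3],R.from_quat(o["tool_rot"]).as_matrix().round(3).tolist())
print(proj(c,[[.526,-.2265,.079],[.4645,-.2475,.079],[.526,-.2265,.039]]))
E
```

```text
[ 0.52612845 -0.22501836  0.20032159] [-0.1385323   0.59365242  0.64203237  1.82032734 -0.45109613  0.87817341
 -0.49448275] [ 0.59586399 -0.20020888  0.31714423] [[0.936, 0.352, 0.0], [0.352, -0.936, 0.001], [0.0, -0.001, -1.0]]
[[280.25547632 213.65080582]
 [278.06867874 281.02205188]
 [280.25647531 201.4890245 ]]
```

View pics/w1.png

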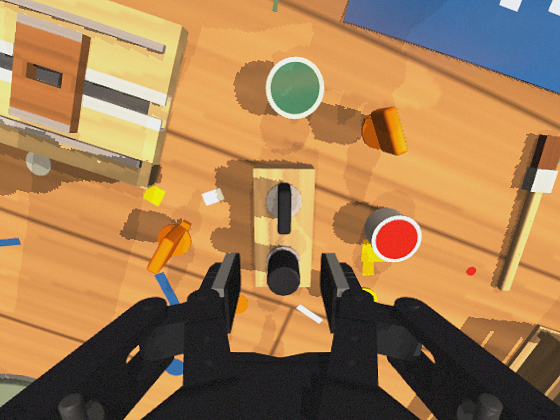

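The wrist view shows the flat-bar stud at (284,212), about 4 px right of the jaw centre line (280), and the round pin behind it at (284,265). The bar lies along the image's vertical, so the yaw is right. Descending to grasp.

Request:
{"api": "jog_arm", "payload": {"targets": [[[0,0,0.25,5,0,0,0],[0,0,0.25,9,0,0,0],[0,0,0.25,11.5,0,0,0],[0,0,0.25,13.2,0,0,0],[0,0,0.25,13.2,0,0,0],[0,0,0.25,13.2,0,0,0],[1,0,0.25,13.2,0,0,0],[1,0,0.25,13.2,0,0,0],[1,0,0.25,13.2,0,0,0],[1,0,0.25,13.2,0,0,0],[1,0,0.25,13.2,0,0,0]]], "grip_force": 60}}

```text
time: 3.78
ee_pos: [0.5271, -0.2288, 0.0691]
tool_rot: [0.984, 0.178, 0.001, 0.0]
wrist_force: [-1.0, 1.6, 8.4]
finger_gap: 0.0112
grasp_force: 58.6
```

Request:
{"api": "jog_arm", "payload": {"targets": [[[1,0,0,-3,0,0,0],[1,0,0,-7,0,0,0],[1,0,0,-12,0,0,0],[1,0,0,-12,0,0,0]]]}}

```text
time: 4.28
ee_pos: [0.528, -0.2294, 0.1918]
tool_rot: [0.984, 0.178, 0.002, 0.001]
wrist_force: [1.0, 0.1, -1.3]
finger_gap: 0.0111
grasp_force: 58.7
```

```bash
python3 - <<'E'
from h import *
o=r.get_obs();im,d=imaging.get_image("wrist")
c=cam("wrist",o);print(o["ee_pos"],o["wrist_force"],R.from_quat(o["tool_rot"]).as_matrix().round(4).tolist())
m=imaging.camera_model("wrist");K=np.array(m["camera_matrix"]);T=np.array(m["tool_from_camera"]);print(T.round(4).tolist(),K)
x0,y0=220,220
cv2.imwrite("pics/w2.png",cv2.resize(im[y0:y0+90,x0:x0+120],(800,600),interpolation=cv2.INTER_CUBIC))
# tool-frame points by depth
v,u=np.mgrid[200:340,220:340];p=cv2.undistortPoints(np.c_[u.ravel(),v.ravel()].astype(float).reshape(-1,1,2),K,np.array(m["D"])).reshape(-1,2)
z=d[v,u].ravel();P=np.c_[p*z[:,None],z,np.ones(len(z))]@T.T
np.save("P2.npy",np.c_[u.ravel(),v.ravel(),P[:,:3]])
for zz in np.arange(-.03,.08,.005):
    s=(abs(P[:,2]-zz)<.0025)&(abs(P[:,1])<.02)&(z>0)
    if s.sum()>5:print(round(zz,3),s.sum(),np.percentile(P[s,0],[2,50,98]).round(4),np.percentile(P[s,1],[2,50,98]).round(4))
E
```

```text
[ 0.52796822 -0.22938078  0.19175544] [ 0.95404263  0.11314161 -1.29194366] [[0.9366, 0.3504, 0.0053], [0.3504, -0.9366, -0.0013], [0.0045, 0.003, -1.0]]
[[-0.0002, -0.956, -0.2934, 0.074], [1.0, -0.0001, -0.0003, 0.0013], [0.0002, -0.2934, 0.956, -0.1168], [0.0, 0.0, 0.0, 1.0]] [[292.56628742   0.         280.03331135]
 [  0.         292.56628742 211.84177102]
 [  0.           0.           1.        ]]
-0.03 610 [0.0086 0.0111 0.0119] [-0.0177 -0.0062  0.0196]
-0.025 570 [0.0075 0.0112 0.0119] [-0.0178 -0.0061  0.0195]
-0.02 757 [-0.0075  0.0111  0.0132] [-0.0176 -0.0059  0.0192]
-0.015 287 [-0.007   0.011   0.0129] [-0.0173 -0.0058  0.0192]
-0.01 2447 [-0.0171  0.0035  0.0185] [-0.0074  0.0012  0.01  ]
-0.005 561 [-0.016   0.0104  0.0201] [-0.017   0.0012  0.0186]
0.0 410 [0.0058 0.0102 0.0201] [-0.017   0.0012  0.0193]
0.005 374 [0.0058 0.0102 0.0202] [-0.0172  0.0008  0.0193]
0.01 334 [0.0058 0.0103 0.0202] [-0.0169  0.0012  0.0191]
0.015 310 [0.0058 0.0102 0.0202] [-0.0167  0.0015  0.0191]
0.02 209 [0.006  0.0105 0.0202] [-0.0152  0.0012  0.0177]
0.025 83 [0.0099 0.0197 0.0202] [-0.0091  0.0012  0.0087]
0.03 525 [0.0015 0.0092 0.0163] [-0.0149 -0.0047  0.0178]
0.035 44 [0.0043 0.013  0.0166] [-0.0152 -0.0056  0.0174]
0.055 123 [0.0102 0.0128 0.0143] [-0.0031  0.0012  0.0062]
0.06 21 [0.0135 0.0138 0.0143] [-0.0032  0.0018  0.006 ]
```

View pics/w2.png

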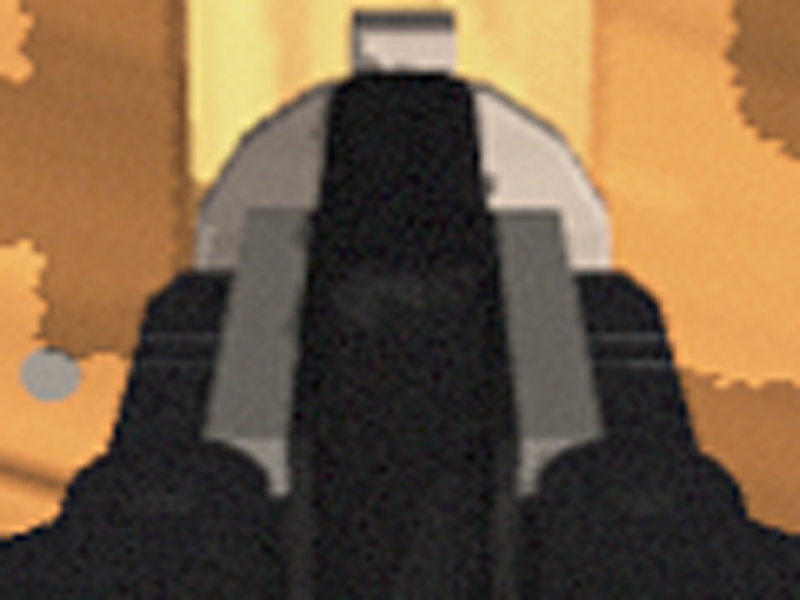

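The stud is held centred in the jaws: the bar edge is at tool x +20.2 mm and the head is visible at (405,40), pointing along tool x. Next I'll move above the stop opening.

Request:
{"api": "jog_arm", "payload": {"targets": [[[1,6,-11,0,0,0,-30],[1,6,-11,0,0,0,-30],[1,6,-11,0,0,0,-30],[1,11.9,-22.2,5.4,0,0,-71.5],[1,11.9,-22.2,5.4,0,0,-71.5],[1,11.9,-22.2,5.4,0,0,-71.5],[1,11.9,-22.2,5.4,0,0,-71.5],[1,11.9,-22.2,5.4,0,0,-71.5],[1,11.9,-22.2,5.4,0,0,-71.5],[1,11.9,-22.2,5.4,0,0,-71.5]]]}}

```text
time: 5.58
ee_pos: [0.5602, 0.0208, 0.1342]
tool_rot: [0.695, 0.719, -0.0, -0.0]
wrist_force: [1.0, -1.1, -1.3]
finger_gap: 0.0112
grasp_force: 58.9
```

```bash
python3 - <<'E'
from h import *
o=r.get_obs();im,d=imaging.get_image("wrist")
c=cam("wrist",o);print(o["ee_pos"],o["wrist_force"],R.from_quat(o["tool_rot"]).as_matrix().round(4).tolist())
x0,y0=180,110
cv2.imwrite("pics/w3.png",cv2.resize(im[y0:y0+150,x0:x0+200],(800,600),interpolation=cv2.INTER_CUBIC));cv2.imwrite("w3full.png",im)
o["ee_pos"]
T=lambda p:o["ee_pos"]+R.from_quat(o["tool_rot"]).apply(p)
print((proj(c,[T([.0142,.0012-.005,.0595]),T([.0142,.0062,.0595]),[.5607,.0209,.0325]])-[x0,y0])*4)
E
```

```text
[0.56023841 0.02076819 0.13417776] [ 0.9827243  -1.12640649 -1.31525974] [[-0.0327, 0.9995, -0.0002], [0.9995, 0.0327, -0.0001], [-0.0001, -0.0002, -1.0]]
[[378.64464387 438.07486261]
 [441.59200686 438.06749285]
 [404.63391794 437.68086223]]
```

View pics/w3.png

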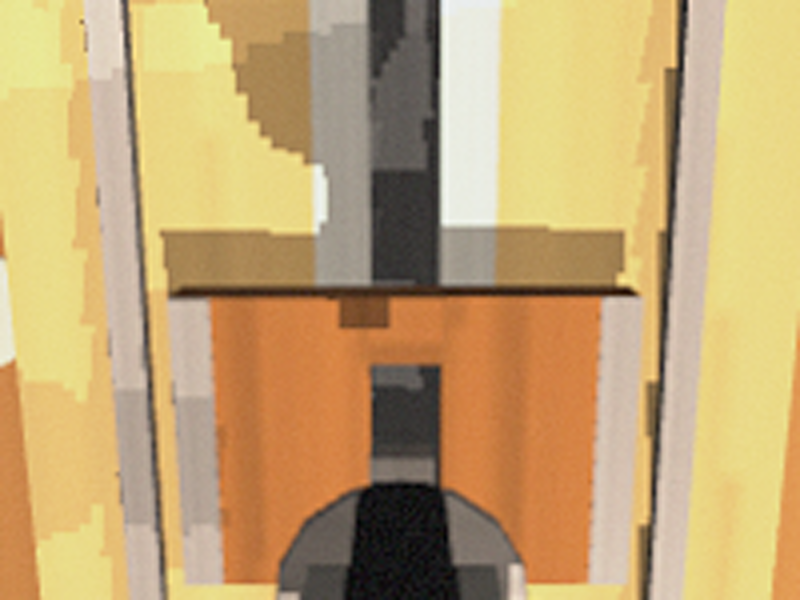

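The wrist view shows the opening's front edge at crop (370–441, 365), the stop's pushing face at y≈296, the slot running vertically at x≈405 (yaw is right), and the head end at (404,470).

```bash
python3 - <<'E'
from h import *
o=r.get_obs();c=cam("wrist",o);Q=R.from_quat(o["tool_rot"])
F=lambda u,v:(180+(u+.5)/4-.5,110+(v+.5)/4-.5)
for n,p,z in[("openfrontL",F(370,364),.0325),("openfrontR",F(441,364),.0325),("faceL",F(170,296),.0325),("faceR",F(640,296),.0325),("slot far L",F(371,30),.02),("slot far R",F(440,30),.02),("slot near L",F(371,275),.02),("near R",F(440,275),.02)]:
    w=at_z(c,p,z)[0];print(n,w.round(4),"tool mm",(Q.inv().apply(w-o["ee_pos"])*1e3).round(1))
u,v=map(int,F(300,400));
E
```

```text
openfrontL [0.5532 0.036  0.0325] tool mm [ 15.4  -6.5 101.7]
openfrontR [0.5669 0.0365 0.0325] tool mm [ 15.4   7.2 101.7]
faceL [0.5149 0.0481 0.0325] tool mm [ 28.8 -44.4 101.7]
faceR [0.6042 0.0511 0.0325] tool mm [ 28.8  44.9 101.7]
slot far L [0.5515 0.0978 0.02  ] tool mm [ 77.2  -6.2 114.2]
slot far R [0.5645 0.0982 0.02  ] tool mm [ 77.2   6.8 114.2]
slot near L [0.5527 0.0511 0.02  ] tool mm [ 30.5  -6.5 114.2]
near R [0.5665 0.0515 0.02  ] tool mm [ 30.5   7.3 114.2]
```

Request:
{"api": "jog_arm", "payload": {"targets": [[[1,-0.15,-0.09,1.5,0,0,0],[1,-0.15,-0.09,3,0,0,0],[1,-0.15,-0.09,3.8,0,0,0],[1,-0.15,-0.09,4.3,0,0,0],[1,-0.15,-0.09,4.8,0,0,0],[1,-0.15,-0.09,4.8,0,0,0]]]}}

```text
time: 6.38
ee_pos: [0.5595, 0.0194, 0.0861]
tool_rot: [0.695, 0.719, -0.0, -0.0]
wrist_force: [-0.3, -0.6, -2.0]
finger_gap: 0.0115
grasp_force: 59.0
```

Request:
{"api": "jog_arm", "payload": {"targets": [[[1,0,0,0.5,0,0,0],[1,0,0,1,0,0,0],[1,0,0,1.5,0,0,0],[1,0,0,1.8,0,0,0],[1,0,0,1.9,0,0,0],[1,0,0,1.9,0,0,0]]]}}

```text
time: 7.12
ee_pos: [0.5595, 0.0194, 0.0673]
tool_rot: [0.695, 0.719, 0.0, 0.0]
wrist_force: [-0.3, 0.4, -1.9]
finger_gap: 0.0111
grasp_force: 59.0
```

The stud is seated with no contact force. Now I'll slide the stop toward the fence along tool x.

Request:
{"api": "jog_arm", "payload": {"targets": [[[1,0.7,0,0,0,0,0],[1,1.2,0,0,0,0,0],[1,1.6,0,0,0,0,0],[1,2.2,0,0,0,0,0],[1,2.8,0,0,0,0,0],[1,3.4,0,0,0,0,0],[1,4,0,0,0,0,0],[1,4.6,0,0,0,0,0],[1,5.2,0,0,0,0,0],[1,5.8,0,0,0,0,0],[1,6.3,0,0,0,0,0],[1,6.7,0,0,0,0,0],[1,7.1,0,0,0,0,0],[1,7.5,0,0,0,0,0],[1,7.9,0,0,0,0,0],[1,8.3,0,0,0,0,0],[1,8.6,0,0,0,0,0],[1,8.8,0,0,0,0,0],[1,8.8,0,0,0,0,0]]]}}

```text
time: 9.5
ee_pos: [0.5564, 0.1076, 0.0673]
tool_rot: [0.694, 0.72, 0.0, -0.0]
wrist_force: [0.6, -1.5, -1.5]
finger_gap: 0.0114
grasp_force: 59.0
```

```bash
python3 - <<'E'
from h import *
o=r.get_obs();im,d=imaging.get_image("wrist");c=cam("wrist",o)
print(o["ee_pos"],o["wrist_force"],o["wrist_torque"],R.from_quat(o["tool_rot"]).as_matrix().round(4).tolist())
cv2.imwrite("pics/w4.png",im);cv2.imwrite("pics/w4b.png",cv2.resize(im[:270,100:460],(800,600),interpolation=cv2.INTER_CUBIC))
E
```

```text
[0.55637706 0.1076249  0.06727904] [ 0.63687977 -1.50059071 -1.52568425] [-0.14387392 -0.06228656 -0.02082738] [[-0.0354, 0.9994, -0.0], [0.9994, 0.0354, 0.0002], [0.0002, -0.0, -1.0]]
```

View pics/w4b.png

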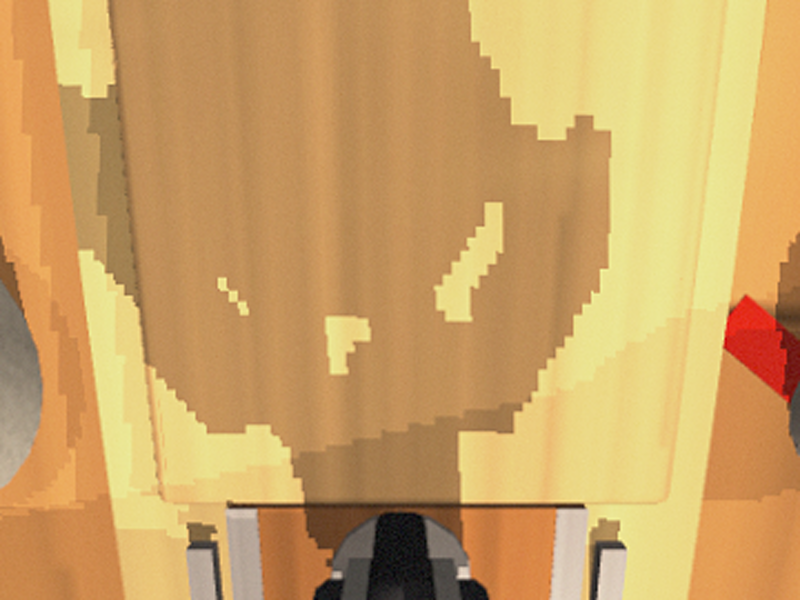

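The blank is squared to the stop's face (edges at y≈502–505) and the fence is out of view. I'll keep pushing gently.

Request:
{"api": "jog_arm", "payload": {"targets": [[[1,0.2,0,0,0,0,0],[1,0.4,0,0,0,0,0],[1,0.5,0,0,0,0,0],[1,0.6,0,0,0,0,0],[1,0.6,0,0,0,0,0]]]}}

```text
time: 10.18
ee_pos: [0.5561, 0.1135, 0.0673]
tool_rot: [0.695, 0.719, -0.0, -0.0]
wrist_force: [0.9, -0.6, -1.8]
finger_gap: 0.0111
grasp_force: 59.1
```

Request:
{"api": "jog_arm", "payload": {"targets": [[[1,0.1,0,0,0,0,0],[1,0.2,0,0,0,0,0],[1,0.3,0,0,0,0,0],[1,0.3,0,0,0,0,0]]]}}

```text
time: 10.68
ee_pos: [0.5561, 0.1141, 0.0673]
tool_rot: [0.695, 0.719, -0.001, 0.001]
wrist_force: [0.9, -13.5, 0.7]
finger_gap: 0.0112
grasp_force: 59.1
```

```bash
python3 - <<'E'
from h import *
o=r.get_obs();print(o["ee_pos"],o["wrist_force"])
im,d=imaging.get_image("top");cv2.imwrite("pics/t5.png",cv2.resize(im[170:270,80:213],(798,600),interpolation=cv2.INTER_CUBIC))
E
```

```text
[0.55606628 0.11414701 0.06725884] [  0.91513118 -13.51643711   0.67328725]
```

View pics/t5.png

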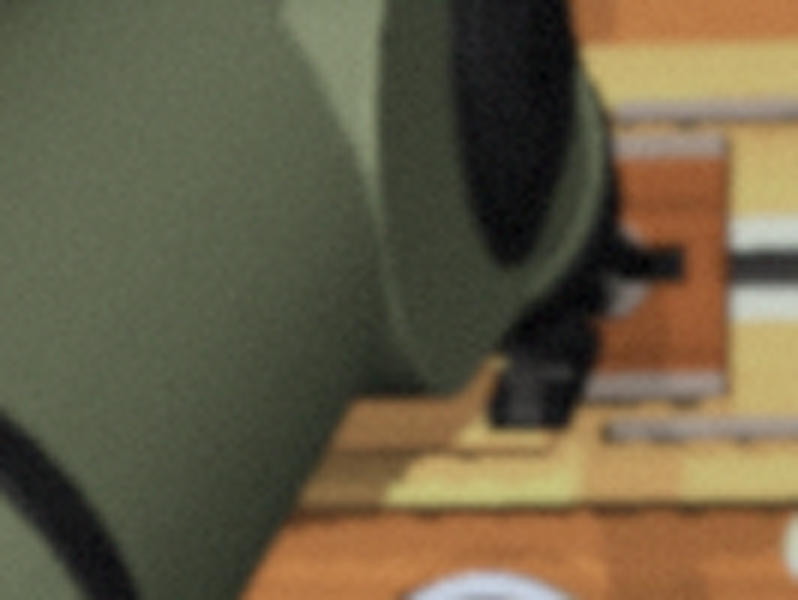

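The wrist force jumped to 13.5 N, which means the blank is against the fence (the arm hides the fence in this view; stop at (665,270)). I'll press a little more, then make the quarter turn while keeping it snug.

Request:
{"api": "jog_arm", "payload": {"targets": [[[1,0.15,0,0,0,0,0],[1,0.15,0,0,0,0,0],[1,0,0,0,0,0,0],[1,0,0,0,0,0,-10],[1,0,0,0,0,0,-20],[1,0,0,0,0,0,-30],[1,0,0,0,0,0,-40],[1,0,0,0,0,0,-50],[1,0,0,0,0,0,-60],[1,0,0,0,0,0,-70],[1,0,0,0,0,0,-80],[1,0,0,0,0,0,-90],[1,0,0,0,0,0,-90],[1,0,0,0,0,0,-90]]]}}

```text
time: 12.48
ee_pos: [0.5572, 0.1146, 0.0677]
tool_rot: [-0.017, 1.0, -0.001, 0.001]
wrist_force: [4.8, -11.4, 0.7]
finger_gap: 0.0117
grasp_force: 59.5
```

Request:
{"api": "jog_arm", "payload": {"targets": [[[1,0,0,0.05,0,0,0],[0.3,0,0,0.05,0,0,0],[0,0,0,0.05,0,0,0],[0,0,0,0.05,0,0,0],[0,0,0,0.05,0,0,0],[0,0,0,-2,0,0,0],[0,0,0,-6,0,0,0],[0,0,0,-10,0,0,0],[0,0,0,-16,0,0,0],[0,-8,22,-18,0,0,0],[0,-8,22,-18,0,0,0],[0,-8,22,-18,0,0,0],[0,-8,22,-18,0,0,0],[0,-8,22,-18,0,0,0]]]}}

```text
time: 14.22
ee_pos: [0.6274, 0.3432, 0.2465]
tool_rot: [-0.02, 1.0, 0.001, -0.001]
wrist_force: [-1.0, -1.1, -0.0]
finger_gap: 0.0427
grasp_force: 0.0
```

```bash
python3 - <<'E'
from h import *
o=r.get_obs();print(o["ee_pos"],o["wrist_force"],o["finger_gap"])
im,d=imaging.get_image("top");cv2.imwrite("top6.png",im)
a=cv2.resize(im[165:275,75:285],(800,420),interpolation=cv2.INTER_CUBIC)
cv2.imwrite("pics/t6.png",a)
E
```

```text
[0.62741454 0.34324424 0.24650246] [-1.00583977 -1.1163822  -0.01192864] 0.04274407672378328
```

View pics/t6.png

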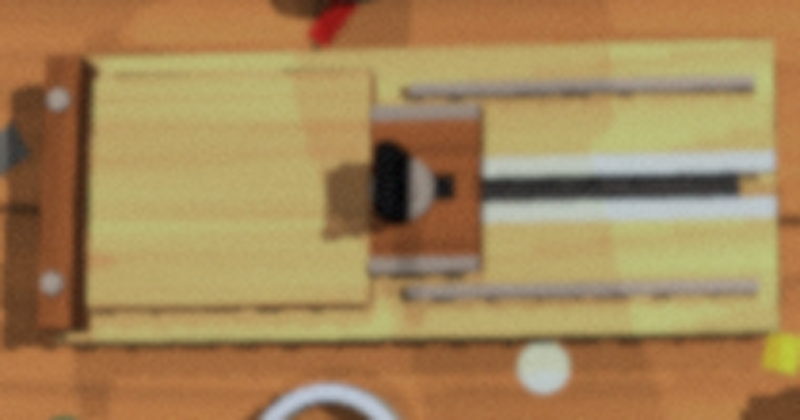

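The view shows the blank flush and square against the fence (edge at x≈90), the stop tight against it at x≈370, and the bar grip crosswise at (393,183). The arm is clear, so I'm handing in.

```bash
python3 -c "
from station import workorder
print(workorder.close_job())"
```

```text
the job is handed in; nothing more can be done
None
```

Job handed in at about 14 s of the 51 s allowed: the final top view shows the blank square against the fence, the stop tight behind it and the T-stud turned crosswise and released; the pin and pots were not touched.

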